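Pack a row of relay modules on a rail and lock it

ROBOT

A 7-joint arm with a two-finger parallel gripper is mounted at the origin on the work surface. World frame = base frame: x ahead of the robot, y to its left, z up, the work surface at z = 0. Lengths are in m, angles in rad, forces in N, time in s.
With the tool pointing down it reaches from about 0.4 to 0.85 m from the base axis. Payload 4.5 kg.
Tool frame: the origin (TCP) lies on the centre line of the jaws, within the pads' length; the fingertips stand 17 mm ahead of it and the grasp point (between the pads) lies 2 mm behind it (r.tip_reach is the distance from the TCP to the fingertips, in m); z points along the fingers, y is the line along which they close (so a half turn about z gives the same grasp; the last joint's range is limited). The gripper opens to 88 mm and grips with 3 to 60 N. Pads are 18 mm wide; open, the fingers measure 123 mm over their backs; the gripper's body (75 mm by 187 mm) begins 45 mm behind the grasp point.
Start: joints at [1.356, 0.689, -0.195, 1.565, 0.157, 0.902, -0.215], TCP at [0.154, -0.606, 0.256] pointing down, gripper open.
Joint ranges: [-3.01, 3.01], [-0.46, 2.08], [-1.47, 1.51], [0.13, 2.56], [-1, 4.14], [0.04, 2.09], [-2.66, 2.66]. Speed limits (rad/s): [2.57, 2.57, 3.14, 3.14, 3.14, 3.14, 3.14].

INTERFACE

Orientations are given as a unit quaternion [x, y, z, w].
In Python, from plant import r gives the robot as it stands.
- The arm moves only by the tool step_arm, never from a script. Its argument "steps" is a list of rows, each a list of 7 numbers: the shift along the tool's x, y, z in cm, then the turn, a rotation vector about the tool's x, y, z in degrees, then the gripper's target within -1 to 1 (shut at 1, half-way at 0, fully open at -1). A call has 1 to 8 rows; each row shifts and turns the commanded pose from where the row before left it, along the tool's axes as they then stand; what a row does not reach is not made up. A row lasts 1/8 s, in which the tool goes at most 62.5 mm and 10.7 degrees, less where a joint would pass 70% of its speed; a pose out of reach is approached as far as the arm can. A call with a gripper value outside its range is refused whole. The fingers move at their own pace and stop on an object; "force" is the grip in N (left out, the last holds). Time passes only in rows, so rows that do not move let the fingers close. It gives the time, the measured TCP pose, the force, the opening and the grip force at its end, in the units of the state.
- r.get_state(): the state, without advancing time (a new reading comes with each control period).
- r.snapshot(name): name is "scene" or "top" or "wrist"; returns a dict with "pixels" (480x640x3 uint8, red, green, blue), "fx", "fy", "cx", "cy" (pixels), "cam_to_world" (4x4, takes a point from camera to world coordinates). Camera axes: x right, y down, z forward; pixel columns grow to the right and rows downward; lengths in m; the calibration is good to about 2 mm. A picture is of the moment at which its call begins. There is no depth.
- r.finish_job(): hands the job in; it is judged then, once.
The state is a dict: "clock": time; "q": joint angles; "qd": joint speeds; "joint_torque": joint torques, N m; "tool_pos": TCP position; "eef_rot": TCP orientation; "contact_force": force on the tool from outside, world axes, zero at the start; "moment": the same for the moment, N m; "opening": opening from 0.0 (shut) to 1.0 (fully open); "finger_force": force on a finger pad.
Only numpy, scipy, OpenCV 4.12 (cv2) and the standard library are available. Lean on these libraries where they do the work, as an engineer would, in place of code of your own. Each camera call takes 0.05 s, during which the arm holds its last target. There are 200 camera calls.

TASK

From behind, push the row of four touching relay modules along the mounting rail as one train, keeping them together, until they are fully home against the black end stop. Then swing the steel retaining arm across the rail, all the way to its closed position behind the row. Only push with the fingers: the modules are not to be lifted off the rail or tipped, and the other things on the bench stay where they are.

Things in the scene. Friction and masses are not known exactly. Their poses are not given: they have to be found in the camera images.
- jig: grey base plate 360 x 140 x 12 mm, fixed on the bench, with a steel rail along its middle. Origin: centre of the plate's underside, on the bench; x along the rail towards the end stop, y across, z up. Rail 35 mm wide, x -170 to 170 mm, its top 20 mm above the bench. Black end stop across the rail (22 x 70 mm, top 54 mm above the bench), its face at x = 130 mm.
- stop_face (a point): middle of the end stop's face that the row is pushed against: x = 130 mm, y = 0 of the jig, 40 mm above the bench. With the row fully home the module centres are at jig x = 118, 94, 70 and 46 mm and the row's rear face at 34 mm.
- module1: grey relay module at the front of the row of four on the rail, nearest the stop: 24 mm along the rail, 60 mm across, flat end faces. A groove under it straddles the rail (1.5 mm side play, not hooked on). Origin: its middle in plan, at the height of the rail top; above it the body is 28 mm high at full width, then a 38 mm wide step up to 44 mm; 6 mm skirts hang beside the rail. Axes parallel to the jig's. 60 to 130 g.
- module2: grey relay module second from the front of the row: 24 mm along the rail, 60 mm across, flat end faces. A groove under it straddles the rail (1.5 mm side play, not hooked on). Origin: its middle in plan, at the height of the rail top; above it the body is 28 mm high at full width, then a 38 mm wide step up to 44 mm; 6 mm skirts hang beside the rail. Axes parallel to the jig's. 60 to 130 g.
- module3: grey relay module third from the front of the row: 24 mm along the rail, 60 mm across, flat end faces. A groove under it straddles the rail (1.5 mm side play, not hooked on). Origin: its middle in plan, at the height of the rail top; above it the body is 28 mm high at full width, then a 38 mm wide step up to 44 mm; 6 mm skirts hang beside the rail. Axes parallel to the jig's. 60 to 130 g.
- module4: grey relay module at the rear of the row, farthest from the stop: 24 mm along the rail, 60 mm across, flat end faces. A groove under it straddles the rail (1.5 mm side play, not hooked on). Origin: its middle in plan, at the height of the rail top; above it the body is 28 mm high at full width, then a 38 mm wide step up to 44 mm; 6 mm skirts hang beside the rail. Axes parallel to the jig's. 60 to 130 g.
- retainer_pivot (a point): axis (vertical) of the retaining arm, beside the rail at x = 26 mm, y = -60 mm of the jig, 38 mm above the bench (half height of the arm). Round pivot post and boss of 22 mm diameter, top 47 mm above the bench.
- retainer (a joint): angle (rad) of the retaining arm, a steel bar 90 mm long from the pivot axis, 8 mm thick, 30 to 46 mm above the bench. 0 = closed, on its stop: it points to the jig's +y across the rail, 4 mm behind a row fully home. Grows counter-clockwise from above; 1.57 = pointing to jig -x, parallel to the rail. Starts open, 1.75 to 2.2; limit 2.4. Stiff hinge (0.04 N m), stays where left.
- retainer_peg (a point): top of the black upright peg (10 mm diameter, rising 20 mm above the bar) near the arm's free end, 80 mm from the pivot axis, 66 mm above the bench.
- spare_module: a fifth, spare module like those of the row, standing on the bench beside the jig, not on the rail: leave alone. Origin 6 mm above the bench, 50 mm tall in all.
- capacitor: aluminium capacitor can, 38 mm diameter, 63 mm tall with its tabs, standing beside the jig: leave alone. Origin at its underside.
- screwdriver: screwdriver with orange handle, 160 mm long, lying beside the jig: leave alone.
- multimeter: orange and black multimeter, 160 x 78 x 35 mm, lying on the bench: leave alone.
- tip_tin: brass tin of copper wool, 72 mm diameter, 30 mm tall: leave alone.
- spray_can: black spray can, 54 mm diameter, 150 mm tall: leave alone.
- spanner: steel spanner lying on the bench: leave alone.
Mind the look-alikes: they are no part of the job. Leave any purple look-alike of the module3 alone. Leave any red look-alike of the module4 alone.

How it is judged:
On the way, in this order (a step that is already met when the one before it is completed fails the run):
1. the four modules stand together, fully home against the end stop (x of module1 in the frame of jig above 0.1155 m and x of module2 in the frame of jig above 0.0912 m and x of module3 in the frame of jig above 0.067 m and x of module4 in the frame of jig above 0.0428 m), for 0.2 s.
2. the retaining arm is closed behind the row (value of joint retainer below 0.08 rad), for 0.2 s.
At the end, for the whole second after the job is handed in: Every module is on the rail, at rest, within about 2.5 mm (front) to 3 mm (rear) of its fully home place against the end stop, and the retaining arm is within 0.08 rad of closed (all of step 1 and z of module1 in the frame of jig between 0.017 and 0.023 m and y of module1 in the frame of jig between -0.004 and 0.004 m and z of module2 in the frame of jig between 0.017 and 0.023 m and y of module2 in the frame of jig between -0.004 and 0.004 m and z of module3 in the frame of jig between 0.017 and 0.023 m and y of module3 in the frame of jig between -0.004 and 0.004 m and z of module4 in the frame of jig between 0.017 and 0.023 m and y of module4 in the frame of jig between -0.004 and 0.004 m and linear speed of each of module1, module2, module3, module4 below 0.01 m/s and value of joint retainer below 0.08 rad); the robot touches nothing.
It fails at once if a module is lifted (12 mm) or tipped (0.35 rad) (z of any of module1, module2, module3, module4 in the frame of jig above 0.032 m or angle between any of module1, module2, module3, module4's own z axis and vertical above 0.35 rad).
It fails at once if the row comes apart by more than 15 mm in all (distance between module1 and module4 above 0.0876 m).
It fails at once if another thing on the bench is moved by more than 20 mm (distance of any of spare_module, capacitor, screwdriver, multimeter, tip_tin, spray_can, spanner from where it was at the start of the episode above 0.02 m).
It also fails if it takes over 51 s, if anything falls off the work surface, if the arm or the gripper's body presses on something with over 40 N, if the wrist force passes 120 N, or if a joint passes its speed limit or range.

## Working session

There is one attempt and no reset: what is moved stays moved. The work goes in short steps, Python scripts to look and compute and a tool call to move; the robot and the scene stay as the last step left them, time stands still between calls to the robot, and variables do not carry over. Pictures are saved under pics/ and viewed, at most 10 in all, crops included, and the job is handed in when it is done.

Besides the shell and the picture viewer there is one more tool, called after "Emit:" by a JSON object that holds its "fn" and its "kwargs", one argument or row to a line. step_arm: Moves the arm, as the interface text tells. Its arguments: {"type":"object","properties":{"steps":{"type":"array","items":{"type":"array","items":{"type":"number"}}},"force":{"type":"number"}},"required":["steps"]}

```bash
mkdir -p pics; cat > h.py <<'E'
import numpy as np, cv2, pickle
from plant import r
def snap(n,f):
    s=r.snapshot(n); cv2.imwrite('pics/'+f+'.png',s['pixels'][:,:,::-1]); pickle.dump(s,open(f+'.pkl','wb')); return s
def ray(s,u,v,z):
    T=np.array(s['cam_to_world']); d=T[:3,:3]@np.array([(u-s['cx'])/s['fx'],(v-s['cy'])/s['fy'],1]); o=T[:3,3]
    return o+d*(z-o[2])/d[2]
def proj(s,p):
    T=np.linalg.inv(np.array(s['cam_to_world'])); c=T[:3,:3]@np.array(p)+T[:3,3]
    return s['fx']*c[0]/c[2]+s['cx'], s['fy']*c[1]/c[2]+s['cy']
E
python3 - <<'E'
from h import *
for n in('top','scene'):
    s=snap(n,n+'1'); print(n,s['fx'],np.round(s['cam_to_world'],3).tolist())
st=r.get_state(); print(st['clock'],st['tool_pos'],st['eef_rot'],r.tip_reach)
E
```

```text
top 596.2360086094138 [[-0.001, -0.99, 0.138, 0.357], [-1.0, -0.001, -0.014, 0.008], [0.014, -0.138, -0.99, 1.618], [0.0, 0.0, 0.0, 1.0]]
scene 505.1744353793102 [[-0.77, 0.518, -0.372, 1.005], [0.637, 0.631, -0.441, 0.49], [0.006, -0.577, -0.817, 0.994], [0.0, 0.0, 0.0, 1.0]]
0.1 [ 0.15374589 -0.6052661   0.25501117] [ 9.92264420e-01  1.24139826e-01 -1.62085826e-04 -7.73920667e-04] 0.017
```

View pics/top1.png

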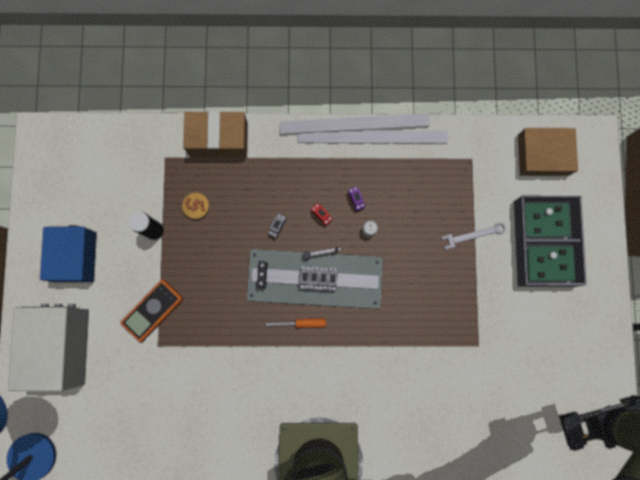

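View pics/scene1.png

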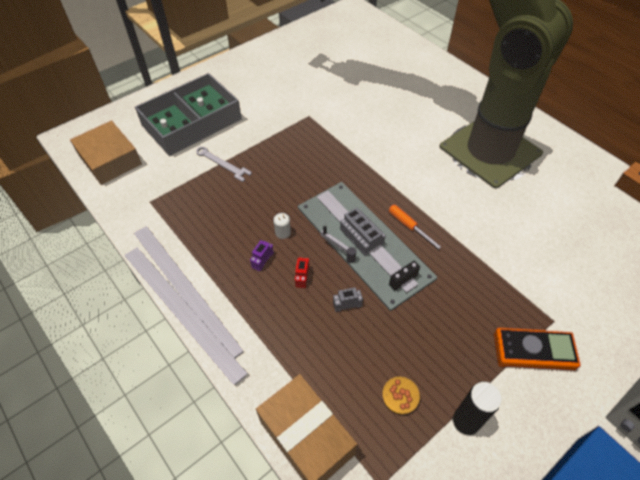

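The top view shows the jig around (315,278), with the stop at its left end (263,275) and the row at (318,279). The retainer runs from (308,254) to the right. I'll enlarge this area.

```bash
python3 - <<'E'
from h import *
a=cv2.imread('pics/top1.png')[230:320,235:395]
cv2.imwrite('pics/c1.png',cv2.resize(a,None,fx=5,fy=5,interpolation=cv2.INTER_CUBIC))
E
```

```text
(no output)
```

View pics/c1.png

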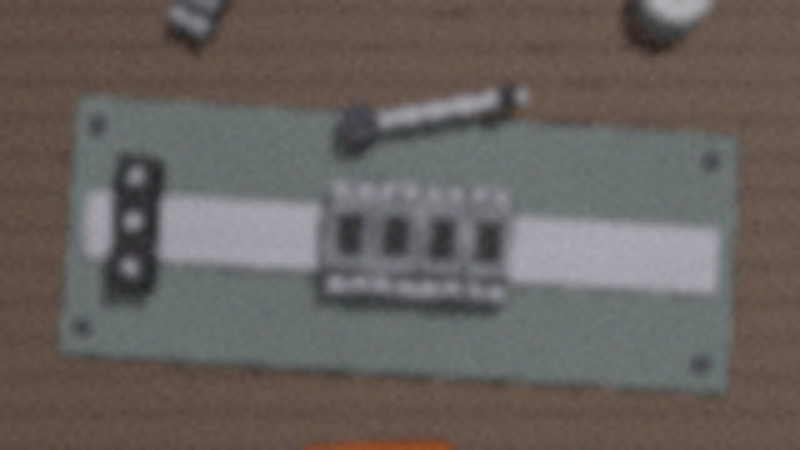

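The crop shows the plate corners at (80,97), (740,137), (725,392) and (62,352). The row's top runs from x≈325 to x≈508, the pivot is at (357,128) and the peg at (513,97).

```bash
cat >> h.py <<'E'
def setj(C,f='jig.pkl'): pickle.dump(C,open(f,'wb'))
def J():  # jig pose: origin xy, yaw
    return pickle.load(open('jig.pkl','rb'))
def j2w(p):
    o,a=J(); c,s=np.cos(a),np.sin(a); return np.array([o[0]+c*p[0]-s*p[1],o[1]+s*p[0]+c*p[1],p[2]])
def w2j(p):
    o,a=J(); c,s=np.cos(a),np.sin(a); d=np.array(p[:2])-o; return np.array([c*d[0]+s*d[1],-s*d[0]+c*d[1],p[2]])
E
python3 - <<'E'
from h import *
s=pickle.load(open('top1.pkl','rb'))
f=lambda x,y,z: ray(s,235+(x+.5)/5-.5,230+(y+.5)/5-.5,z)
P=[f(*c,.012) for c in[(80,97),(740,137),(725,392),(62,352)]]
L=np.linalg.norm
print(np.round(P,4), L(P[0]-P[1]),L(P[2]-P[3]),L(P[0]-P[3]),L(P[1]-P[2]))
o=np.mean(P,0)[:2]; d=(P[0]+P[3]-P[1]-P[2])[:2]; a=np.arctan2(d[1],d[0]); setj((o,a)); print(o,a)
for n,x,y,z in[('stopL',160,220,.054),('rearmid',508,240,.055),('front',322,235,.055),('rear48',508,295,.048),('pivot',357,128,.047),('peg',513,97,.066)]: print(n,w2j(f(x,y,z)))
b=w2j(f(513,97,.066))-[.026,-.06,0]; print('ang',np.arctan2(b[1],b[0])-np.pi/2)
print('rear world',j2w([-.08,0,.1]))
E
```

```text
[[ 0.5613  0.1832  0.012 ]
 [ 0.5397 -0.1748  0.012 ]
 [ 0.4021 -0.1647  0.012 ]
 [ 0.4236  0.1907  0.012 ]] 0.35866606848666865 0.3560377033624592 0.137899885799024 0.13799605211322996
[0.48165473 0.00861297] 1.5104341943086164
stopL [ 0.12740618 -0.00154217  0.054     ]
rearmid [-0.05563939 -0.002013    0.055     ]
front [0.04198901 0.00126687 0.055     ]
rear48 [-0.05748918  0.02635501  0.048     ]
pivot [ 0.02742368 -0.05718577  0.047     ]
peg [-0.05368114 -0.07633457  0.066     ]
ang -4.510191109709115
rear world [ 0.47682869 -0.07124134  0.1       ]
```

Emit:
{"fn": "step_arm", "kwargs": {
  "steps": [
    [3.7,-3.6,0,0,0,0,0.5],
    [3.7,-3.6,0,0,0,0,0.5],
    [3.7,-3.6,0,0,0,0,0.5],
    [3.7,-3.6,0,0,0,0,0.5],
    [3.7,-3.6,0,0,0,0,0.5],
    [3.7,-3.6,0,0,0,0,0.5],
    [3.7,-3.6,0,0,0,0,0.5],
    [3.7,-3.6,0,0,0,0,0.5]
  ]
}}

```text
clock: 1.1
tool_pos: [0.3705, -0.2522, 0.2556]
eef_rot: [0.992, 0.124, -0.0, -0.0]
contact_force: [0.4, -1.1, -0.0]
opening: 0.251
finger_force: 0.0
```

Emit:
{"fn": "step_arm", "kwargs": {
  "steps": [
    [3.7,-3.6,0,0,0,0,0.5],
    [3.7,-3.6,0,0,0,0,0.5],
    [3.0,-3.2,0,0,0,0,0.5],
    [0,0,0,0,0,-10,0.5],
    [0,0,0,0,0,-10,0.5],
    [0,0,0,0,0,-10,0.5],
    [0,0,0,0,0,-10,0.5],
    [0,0,0,0,0,-10,0.5]
  ]
}}

```text
clock: 2.1
tool_pos: [0.4448, -0.1273, 0.2555]
eef_rot: [0.845, 0.534, -0.0, -0.0]
contact_force: [0.0, -0.0, -0.7]
opening: 0.248
finger_force: 0.0
```

Emit:
{"fn": "step_arm", "kwargs": {
  "steps": [
    [0,0,0,0,0,-10,0.5],
    [0,0,0,0,0,-10,0.5],
    [0,0,0,0,0,-2,0.5],
    [0,0,0,0,0,0,0.5]
  ]
}}

```text
clock: 2.6
tool_pos: [0.4449, -0.1274, 0.2556]
eef_rot: [0.731, 0.683, -0.0, -0.0]
contact_force: [-0.1, 0.3, 0.2]
opening: 0.245
finger_force: 0.0
```

```bash
cat >> h.py <<'E'
from scipy.spatial.transform import Rotation as R
def stat():
    s=r.get_state(); m=R.from_quat(s['eef_rot']).as_matrix(); p=np.array(s['tool_pos'])
    print('t',round(s['clock'],2),'tool',np.round(p,4),'injig',np.round(w2j(p),4),'yaw-jig deg',round(np.degrees(np.arctan2(m[1,0],m[0,0])-J()[1]),2),'zax',np.round(m[:,2],3),'q',np.round(s['q'],2),'F',np.round(s['contact_force'],1),'open',s['opening']); return p,m
def to(pj):
    p,m=stat(); print('tool shift cm',np.round(100*m.T@(j2w(pj)-p),2))
E
python3 - <<'E'
from h import *
to([-.085,0,.14]); snap('wrist','w1')
E
```

```text
t 2.6 tool [ 0.4449 -0.1274  0.2556] injig [-0.138   0.0284  0.2556] yaw-jig deg -0.43 zax [-0.  0. -1.] q [ 0.52  0.52 -0.52  2.03  0.39  0.69 -0.32] F [-0.1  0.3  0.2] open 0.24526983496819457
tool shift cm [ 5.32  2.81 11.56]
```

View pics/w1.png

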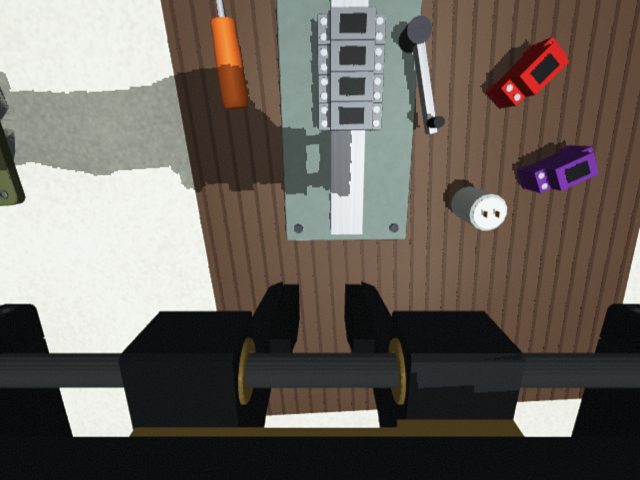

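The wrist view shows the plate's rear corners at (287,240) and (406,239), the row's rear edge at row≈129 from x 320 to 382, the pivot boss at (417,30) and the peg top at (436,121). I'll refine the jig pose from these.

```bash
python3 - <<'E'
from h import *
s=pickle.load(open('w1.pkl','rb'))
f=lambda u,v,z: ray(s,u,v,z)
a,b=f(287,240,.012),f(406,239,.012); print('jig',w2j(a),w2j(b))
e=[f(276,2,.012),f(422,2,.012)]; print('edges',[w2j(x) for x in e])
for n,u,v,z in[('rearL',320,129,.048),('rearR',382,129,.048),('stepL',331,123,.064),('pivot',418,28,.047),('peg',437,120,.066),('railend',331,234,.02),('railend2',362,234,.02)]: print(n,w2j(f(u,v,z)))
E
```

```text
jig [-0.17776034  0.06919638  0.012     ] [-0.17770426 -0.06958039  0.012     ]
edges [array([0.06045673, 0.07034702, 0.012     ]), array([ 0.0592948 , -0.06898364,  0.012     ])]
rearL [-0.05556979  0.02933117  0.048     ]
rearR [-0.05606537 -0.02986407  0.048     ]
stepL [-0.05073425  0.01926064  0.064     ]
pivot [ 0.02836022 -0.05793741  0.047     ]
peg [-0.04904819 -0.07574422  0.066     ]
railend [-0.16851718  0.01807097  0.02      ]
railend2 [-0.168813   -0.01712662  0.02      ]
```

```bash
python3 - <<'E'
from h import *
o,a=J(); setj((np.array(o)+.002*np.array([np.cos(a),np.sin(a)]),a)); to([-.085,0,.043])
E
```

```text
t 2.65 tool [ 0.445  -0.1274  0.2556] injig [-0.14    0.0284  0.2556] yaw-jig deg -0.42 zax [-0. -0. -1.] q [ 0.52  0.52 -0.52  2.03  0.39  0.69 -0.32] F [-0.4 -0.1  0.6] open 0.24899834441298954
tool shift cm [ 5.52  2.8  21.26]
```

Emit:
{"fn": "step_arm", "kwargs": {
  "steps": [
    [2.8,1.4,3,0,0,-0.4,0.5],
    [2.7,1.4,4,0,0,0,0.5],
    [0,0,4,0,0,0,0.5],
    [0,0,4,0,0,0,0.5],
    [0,0,3.2,0,0,0,0.5],
    [0,0,2,0,0,0,0.5],
    [0,0,0.9,0,0,0,0.5],
    [0,0,0,0,0,0,0.5]
  ]
}}

```text
clock: 3.65
tool_pos: [0.4764, -0.0741, 0.0446]
eef_rot: [0.728, 0.686, -0.0, 0.0]
contact_force: [-0.0, 0.1, -0.1]
opening: 0.251
finger_force: 0.0
```

```bash
python3 - <<'E'
from h import *
to([.025,0,.043])
E
```

```text
t 3.65 tool [ 0.4764 -0.0741  0.0446] injig [-0.0849  0.0002  0.0446] yaw-jig deg 0.1 zax [-0. -0. -1.] q [ 0.14  0.9  -0.13  2.13  0.7   0.16 -0.7 ] F [-0.   0.1 -0.1] open 0.25129980213479686
tool shift cm [10.99  0.04  0.15]
```

Emit:
{"fn": "step_arm", "kwargs": {
  "steps": [
    [0.8,0,0,0,0,0,0.5],
    [0.4,0,0,0,0,0,0.5],
    [0.3,0,0,0,0,0,0.5],
    [0.3,0,0,0,0,0,0.5],
    [0.3,0,0,0,0,0,0.5],
    [0.4,0,0,0,0,0,0.5],
    [0.5,0,0,0,0,0,0.5],
    [0.5,0,0,0,0,0,0.5]
  ]
}}

```text
clock: 4.65
tool_pos: [0.4784, -0.039, 0.0447]
eef_rot: [0.727, 0.686, -0.0, 0.0]
contact_force: [-0.2, -3.5, 2.3]
opening: 0.252
finger_force: 1.6
```

Emit:
{"fn": "step_arm", "kwargs": {
  "steps": [
    [0.5,0,0,0,0,0,0.5],
    [0.5,0,0,0,0,0,0.5],
    [0.5,0,0,0,0,0,0.5],
    [0.5,0,0,0,0,0,0.5],
    [0.5,0,0,0,0,0,0.5],
    [0.5,0,0,0,0,0,0.5],
    [0.5,0,0,0,0,0,0.5],
    [0.5,0,0,0,0,0,0.5]
  ]
}}

```text
clock: 5.65
tool_pos: [0.4808, 0.001, 0.0447]
eef_rot: [0.727, 0.686, -0.0, 0.0]
contact_force: [-0.3, -2.8, 1.4]
opening: 0.246
finger_force: 1.5
```

```bash
python3 - <<'E'
from h import *
to([.025,0,.043]); snap('wrist','w2')
E
```

```text
t 5.65 tool [0.4808 0.001  0.0447] injig [-0.0096  0.0004  0.0447] yaw-jig deg 0.11 zax [-0. -0. -1.] q [-0.03  0.9  -0.11  2.13  0.64  0.14 -0.79] F [-0.3 -2.8  1.4] open 0.24610962253434399
tool shift cm [3.46 0.05 0.17]
```

View pics/w2.png

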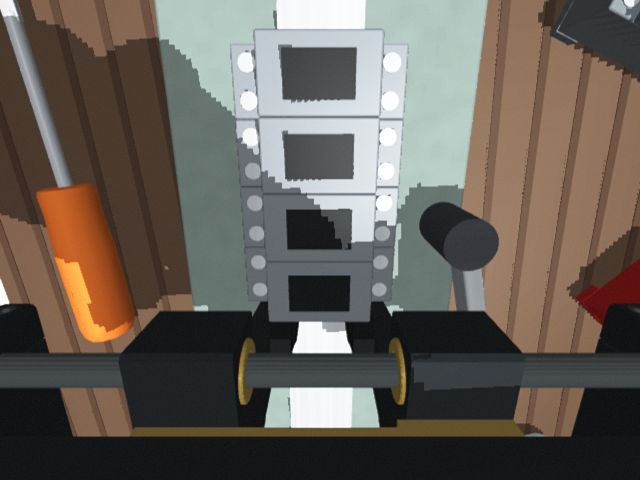

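The row is together and square, with the rear module's edge against both fingers at row≈310. I'll carry on until it touches the stop.

Emit:
{"fn": "step_arm", "kwargs": {
  "steps": [
    [0.5,0,0,0,0,0,0.5],
    [0.5,0,0,0,0,0,0.5],
    [0.5,0,0,0,0,0,0.5],
    [0.5,0,0,0,0,0,0.5],
    [0.5,0,0,0,0,0,0.5],
    [0.4,0,0,0,0,0,0.5],
    [0.2,0,0,0,0,0,0.5]
  ]
}}

```text
clock: 6.58
tool_pos: [0.4826, 0.0321, 0.0447]
eef_rot: [0.727, 0.686, 0.0, -0.0]
contact_force: [0.0, -2.3, 0.6]
opening: 0.247
finger_force: 1.2
```

Emit:
{"fn": "step_arm", "kwargs": {
  "steps": [
    [0.2,0,0,0,0,0,0.5],
    [0.2,0,0,0,0,0,0.5]
  ]
}}

```text
clock: 6.82
tool_pos: [0.4826, 0.0336, 0.0447]
eef_rot: [0.728, 0.686, -0.002, 0.001]
contact_force: [0.0, -9.0, 1.6]
opening: 0.249
finger_force: 4.2
```

```bash
python3 - <<'E'
from h import *
to([.025,0,.043])
E
```

```text
t 6.83 tool [0.4826 0.0336 0.0447] injig [0.023  0.0006 0.0447] yaw-jig deg 0.01 zax [-0.001 -0.003 -1.   ] q [-0.1   0.9  -0.11  2.12  0.61  0.15 -0.83] F [ 0.  -9.   1.6] open 0.2492289018166899
tool shift cm [0.2  0.06 0.17]
```

Emit:
{"fn": "step_arm", "kwargs": {
  "steps": [
    [0.2,0,0,0,0,0,0.5],
    [0,0,0,0,0,0,0.5],
    [0,0,0,0,0,0,0.5]
  ]
}}

```text
clock: 7.2
tool_pos: [0.4825, 0.0336, 0.0447]
eef_rot: [0.729, 0.685, -0.003, 0.002]
contact_force: [0.9, -9.9, 0.8]
opening: 0.253
finger_force: 4.7
```

```bash
python3 - <<'E'
from h import *
stat(); snap('wrist','w3')
E
```

```text
t 7.2 tool [0.4825 0.0336 0.0447] injig [0.023  0.0006 0.0447] yaw-jig deg -0.09 zax [-0.002 -0.006 -1.   ] q [-0.1   0.9  -0.1   2.12  0.61  0.15 -0.83] F [ 0.9 -9.9  0.8] open 0.25280312529164095
```

View pics/w3.png

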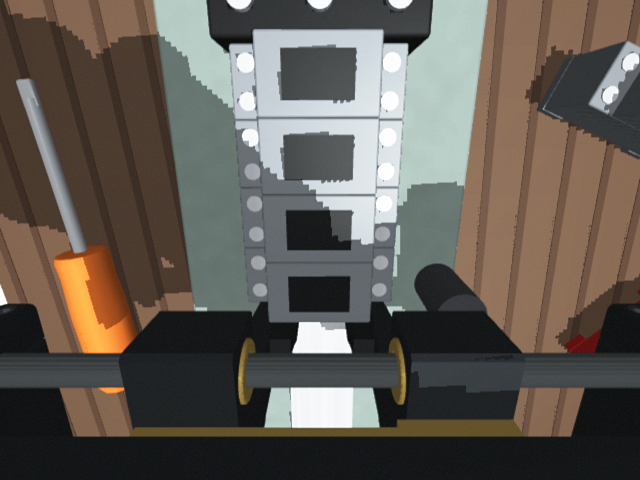

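The first module is against the stop (row≈42) and the row has no gaps. Next I retract, rise, shut the fingers and turn 102°.

Emit:
{"fn": "step_arm", "kwargs": {
  "steps": [
    [-0.5,0,0,0,0,0,0.5],
    [-1.5,0,0,0,0,0,0.5],
    [-2,0,0,0,0,0,0.5],
    [-2,0,-2,0,0,0,0.5],
    [-1,0,-4,0,0,0,0.5],
    [0,0,-3,0,0,0,0.5],
    [0,0,0,0,0,-10,1],
    [0,0,0,0,0,-10,1]
  ]
}}

```text
clock: 8.25
tool_pos: [0.4791, -0.0326, 0.1353]
eef_rot: [0.595, 0.804, 0.001, 0.001]
contact_force: [-0.4, -0.6, 0.8]
opening: 0.047
finger_force: 0.0
```

Emit:
{"fn": "step_arm", "kwargs": {
  "steps": [
    [0,0,0,0,0,-10,1],
    [0,0,0,0,0,-10,1],
    [0,0,0,0,0,-10,1],
    [0,0,0,0,0,-10,1],
    [0,0,0,0,0,-10,1],
    [0,0,0,0,0,-10,1],
    [0,0,0,0,0,-10,1],
    [0,0,0,0,0,-10,1]
  ]
}}

```text
clock: 9.25
tool_pos: [0.4788, -0.0326, 0.1347]
eef_rot: [-0.061, 0.998, 0.0, 0.0]
contact_force: [0.1, 0.1, -0.2]
opening: 0.006
finger_force: 0.0
```

```bash
python3 - <<'E'
from h import *
to([-.047,-.100,.11])
s=pickle.load(open('w1.pkl','rb')); print('cap',w2j(ray(s,488,211,.063)))
E
```

```text
t 9.25 tool [ 0.4788 -0.0326  0.1347] injig [-0.0433  0.0004  0.1347] yaw-jig deg -259.56 zax [ 0.     0.001 -1.   ] q [ 0.45  0.83 -0.79  2.08  1.    0.67  0.65] F [ 0.1  0.1 -0.2] open 0.005595838489890442
tool shift cm [-9.8  -2.18  2.48]
cap [-0.1355409  -0.13467821  0.063     ]
```

Emit:
{"fn": "step_arm", "kwargs": {
  "steps": [
    [-3.5,-0.8,0,0,0,0,1],
    [-3.5,-0.8,0,0,0,0,1],
    [-2.8,-0.6,0,0,0,0,1],
    [0,0,1.5,0,0,-1.5,1],
    [0,0,0,0,0,0,1]
  ]
}}

```text
clock: 9.88
tool_pos: [0.5762, -0.0432, 0.1179]
eef_rot: [-0.072, 0.997, -0.0, -0.002]
contact_force: [-0.6, 0.0, -0.3]
opening: 0.004
finger_force: 0.0
```

```bash
python3 - <<'E'
from h import *
to([-.047,-.100,.067]); s=snap('wrist','w4'); print(proj(s,j2w([-.0522,-.0766,.066])), proj(s,j2w([.026,-.06,.047])), proj(s,j2w([-.047,-.1,.05])))
E
```

```text
t 9.88 tool [ 0.5762 -0.0432  0.1179] injig [-0.048  -0.0975  0.1179] yaw-jig deg -258.32 zax [-0.005 -0.001 -1.   ] q [ 0.44  0.95 -0.82  1.8   0.92  0.83  0.87] F [-0.6  0.  -0.3] open 0.0036195618919265004
tool shift cm [-0.29  0.05  5.09]
(np.float64(321.6661895695398), np.float64(238.58357680028507)) (np.float64(450.84134403348594), np.float64(228.8308015281419)) (np.float64(322.2625621401691), np.float64(267.4331474216221))
```

View pics/w4.png

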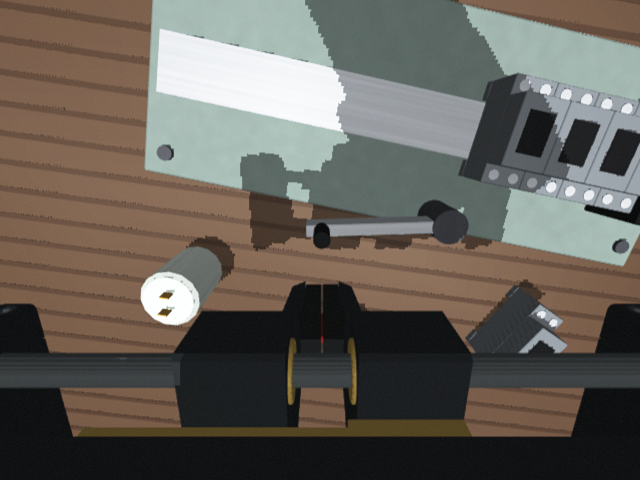

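The peg top is at (321,240), within a pixel or two of the prediction. The fist is clear of both the peg and the capacitor, so I'll descend and close up to the peg.

Emit:
{"fn": "step_arm", "kwargs": {
  "steps": [
    [-0.3,0,2,0,0,0,1],
    [0,0,2,0,0,0,1],
    [0,0,1.1,0,0,0,1],
    [0.6,0,0,0,0,0,1],
    [0.3,0,0,0,0,0,1],
    [0,0,0,0,0,0,1]
  ]
}}

```text
clock: 10.68
tool_pos: [0.5728, -0.0437, 0.0693]
eef_rot: [-0.071, 0.997, -0.0, 0.0]
contact_force: [0.4, 1.6, 0.5]
opening: 0.009
finger_force: 0.0
```

```bash
cat >> h.py <<'E'
def piv():
    p,m=stat(); print('pivot in tool cm',np.round(100*m.T@(j2w([.026,-.06,.067])-p),2))
E
python3 -c "
from h import *
piv()"
```

```text
t 10.68 tool [ 0.5728 -0.0437  0.0693] injig [-0.0487 -0.0942  0.0693] yaw-jig deg -258.38 zax [ 0.001 -0.    -1.   ] q [ 0.41  1.01 -0.75  1.83  1.02  0.75  0.79] F [0.4 1.6 0.5] open 0.008958206070915634
pivot in tool cm [1.84 8.   0.23]
```

Emit:
{"fn": "step_arm", "kwargs": {
  "steps": [
    [0.3,0,0.2,0,0,0,1],
    [0.7,-0.1,0,0,0,5,1],
    [0.7,-0.1,0,0,0,5,1],
    [0.7,-0.1,0,0,0,5,1],
    [0.7,-0.1,0,0,0,5,1],
    [0.7,-0.1,0,0,0,5,1],
    [0.7,-0.1,0,0,0,5,1],
    [0.7,-0.1,0,0,0,5,1]
  ]
}}

```text
clock: 11.68
tool_pos: [0.5212, -0.0454, 0.0669]
eef_rot: [0.234, 0.972, -0.0, 0.0]
contact_force: [-0.1, -0.6, -0.8]
opening: 0.007
finger_force: 0.3
```

```bash
python3 -c "
from h import *
piv()"
```

```text
t 11.68 tool [ 0.5212 -0.0454  0.0669] injig [-0.0536 -0.0427  0.0669] yaw-jig deg 66.42 zax [ 0.001 -0.    -1.   ] q [ 0.33  0.93 -0.57  1.99  1.01  0.54  0.13] F [-0.1 -0.6 -0.8] open 0.0067775065109068715
pivot in tool cm [ 1.6   7.98 -0.01]
```

Emit:
{"fn": "step_arm", "kwargs": {
  "steps": [
    [0.7,-0.1,0,0,0,5,1],
    [0.7,-0.1,0,0,0,5,1],
    [0.7,-0.1,0,0,0,5,1],
    [0.7,-0.1,0,0,0,5,1],
    [0.7,-0.1,0,0,0,5,1],
    [0.7,-0.1,0,0,0,5,1],
    [0.7,-0.1,0,0,0,5,1],
    [0.7,-0.1,0,0,0,5,1]
  ]
}}

```text
clock: 12.68
tool_pos: [0.4763, -0.0125, 0.0669]
eef_rot: [0.552, 0.834, -0.0, 0.0]
contact_force: [-0.1, -0.5, -0.7]
opening: 0.01
finger_force: 0.3
```

Emit:
{"fn": "step_arm", "kwargs": {
  "steps": [
    [0.7,-0.1,0,0,0,5,1],
    [0.7,-0.1,0,0,0,5,1],
    [0.7,-0.1,0,0,0,5,1],
    [0.7,-0.1,0,0,0,5,1],
    [0,0,0,0,0,0,1]
  ]
}}

```text
clock: 13.3
tool_pos: [0.4651, 0.0141, 0.0669]
eef_rot: [0.687, 0.727, 0.0, 0.0]
contact_force: [0.4, 0.1, -0.5]
opening: 0.003
finger_force: 0.0
```

```bash
python3 -c "
from h import *
piv()"
```

```text
t 13.3 tool [0.4651 0.0141 0.0669] injig [0.0025 0.0169 0.0669] yaw-jig deg 6.74 zax [ 0.  0. -1.] q [-0.02  0.85 -0.18  2.17  0.81  0.18 -0.88] F [ 0.4  0.1 -0.5] open 0.0029402613496683646
pivot in tool cm [ 1.43  7.91 -0.01]
```

Emit:
{"fn": "step_arm", "kwargs": {
  "steps": [
    [0.7,-0.1,0,0,0,5,1],
    [0.3,0,0,0,0,1.7,1],
    [0.2,0,0,0,0,0,1],
    [0.2,0,0,0,0,0,1]
  ]
}}

```text
clock: 13.8
tool_pos: [0.4636, 0.0237, 0.0668]
eef_rot: [0.729, 0.684, -0.003, 0.002]
contact_force: [1.7, -9.6, 1.1]
opening: 0.006
finger_force: 4.6
```

Emit:
{"fn": "step_arm", "kwargs": {
  "steps": [
    [0.2,0,0,0,0,0,1],
    [0,0,0,0,0,0,1]
  ]
}}

```text
clock: 14.05
tool_pos: [0.4636, 0.0238, 0.0668]
eef_rot: [0.73, 0.683, -0.004, 0.002]
contact_force: [0.5, -10.1, 1.5]
opening: 0.006
finger_force: 5.2
```

```bash
python3 -c "
from h import *
piv()"
```

```text
t 14.05 tool [0.4636 0.0238 0.0668] injig [0.0121 0.0189 0.0668] yaw-jig deg -0.31 zax [-0.002 -0.009 -1.   ] q [-0.07  0.85 -0.15  2.17  0.75  0.17 -0.97] F [  0.5 -10.1   1.5] open 0.0059351356282380495
pivot in tool cm [ 1.43  7.89 -0.05]
```

The arm is on its stop: force has risen to 10 N and the tool is at x = 12 mm in the jig frame, as expected for closed. I'll hold a moment, back off and look.

Emit:
{"fn": "step_arm", "kwargs": {
  "steps": [
    [0,0,0,0,0,0,1],
    [-0.6,0,0,0,0,0,1],
    [-1.5,0,0,0,0,0,1],
    [-3,0,0,0,0,0,1],
    [-3,0,-3,0,0,0,1],
    [0,0,-5,0,0,0,1],
    [0,0,-3,0,0,0,1],
    [0,0,0,0,0,0,1]
  ]
}}

```text
clock: 15.05
tool_pos: [0.4603, -0.0521, 0.1785]
eef_rot: [0.729, 0.685, 0.002, 0.002]
contact_force: [-0.1, -0.2, -0.9]
opening: 0.005
finger_force: 0.0
```

```bash
python3 -c "
from h import *
stat(); s=snap('wrist','w5')
for p in [[.026,-.06,.047],[.026,.02,.066],[.034,.03,.048],[.034,-.03,.048],[.13,.035,.054],[.13,-.035,.054]]: print(p,np.round(proj(s,j2w(p)),0))"
```

```text
t 15.05 tool [ 0.4603 -0.0521  0.1785] injig [-0.0639  0.0176  0.1785] yaw-jig deg -0.12 zax [ 0.005  0.    -1.   ] q [ 0.33  0.65 -0.49  2.11  0.62  0.52 -0.7 ] F [-0.1 -0.2 -0.9] open 0.004809193550611162
[0.026, -0.06, 0.047] [426. 116.]
[0.026, 0.02, 0.066] [317. 115.]
[0.034, 0.03, 0.048] [303. 105.]
[0.034, -0.03, 0.048] [386. 105.]
[0.13, 0.035, 0.054] [292. -63.]
[0.13, -0.035, 0.054] [405. -63.]
```

View pics/w5.png

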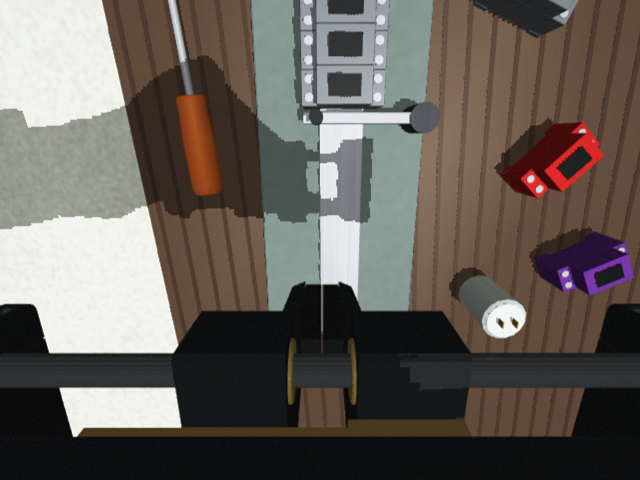

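The bar lies square across the rail, with the pivot at (425,116) and the peg at (316,117), both as predicted. The row's rear edge is at row≈106, against a predicted 105, and nothing else has moved. I'm handing in.

```bash
python3 -c "
from plant import r
print(r.finish_job())"
```

```text
the job is handed in; nothing more can be done
None
```

I pushed the row home against the end stop as one train and closed the retaining arm behind it; the job is handed in, and the last camera view matched the expected positions (no verdict was returned).

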